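Straightedge to the clock plate, magnifier over the joint

ROBOT

A 6-joint arm with a two-finger parallel gripper is mounted at the origin on the work surface. World frame = base frame: x ahead of the robot, y to its left, z up, the work surface at z = 0. Lengths are in m, angles in degrees, forces in N, time in s.
With the tool pointing down it reaches from about 0.325 to 0.875 m from the base axis. Payload 4.4 kg.
Tool frame: the origin (TCP) lies on the centre line of the jaws, within the pads' length; the fingertips stand 8 mm ahead of it and the grasp point (between the pads) lies 11 mm behind it; z points along the fingers, y is the direction in which the jaws open and shut (so a half turn about z gives the same grasp; the last joint's range is limited). The gripper opens to 85 mm and grips with 20 to 120 N. Pads are 22 mm wide; open, the fingers measure 114 mm over their backs; the gripper's body (76 mm by 85 mm) begins 54 mm behind the grasp point. The pads swing forward as they close: fully open they stand 13 mm farther back than shut.
Start: joints at [67.466, 11.837, 88.321, -0, 79.842, -8.623], TCP at [0.138, 0.558, 0.239] pointing down, gripper open.
Joint ranges: [-156.59, 156.59], [-49.26, 127.26], [12.9, 141.05], [-63.56, 243.56], [4.71, 150.69], [-161.64, 161.64]. Speed limits (degrees/s): [159.86, 159.86, 180, 180, 180, 180].

INTERFACE

Orientations are given as [roll, pitch, yaw] about the fixed x, y, z axes, in that order (R = Rz(yaw) Ry(pitch) Rx(roll)).
In Python, from bench import manip gives the robot as it stands.
- The arm moves only by the shell command python3 -m crank 'ROWS' [FORCE]. ROWS is JSON, a list of rows, each a list of 3 entries, a list of its own where there are three numbers: the shift along the tool's x, y, z in cm, then the turn about the tool's z in rad, then the opening, from 0 (shut) to 1 (fully open). A call has 1 to 12 rows; each row shifts and turns the commanded pose from where the row before left it, along the tool's axes as they then stand; what a row does not reach is not made up. A row lasts 1/10 s, in which the tool goes at most 50 mm and 8.59 degrees, less where a joint would pass 70% of its speed; a pose out of reach is approached as far as the arm can. A call with a gripper value outside its range is refused whole. The fingers move at their own pace and stop on an object; FORCE is the grip in N (left out, the last holds). Time passes only in rows, so rows that do not move let the fingers close. It gives the time, the measured TCP pose, the force and the opening at its end, in the units of the state.
- manip.state(): the state, without advancing time (a new reading comes with each control period).
- manip.read_camera(name): name is "scene" or "side" or "wrist"; returns the picture (480x640x3 uint8, red, green, blue); there is no depth.
- manip.camera_params(name): a dict with "intrinsics" (3x3 intrinsics, pixels), "origin" and "attitude" of the camera in the world; the wrist camera has in their place "tool_from_camera" (4x4, takes a point from camera to tool coordinates, whose origin is the TCP and whose axes are the flange's). Camera axes: x right, y down, z forward; pixel columns grow to the right and rows downward; lengths in m; the calibration is good to about 2 mm. A picture is of the moment at which its call begins: read the wrist's pose just before it. camera_params takes no time and is no camera call.
- manip.job_done(): hands the job in, once; it reports no verdict.
Trained networks look in the newest picture that a camera, given by its name, has taken for a name from the list of things; names that differ only in an ending like _2 or _b are one class to them, and where a whole thing is asked for, a point or a joint stands for the part that bears it (a point fixed in the world has none). Each returns a list of dicts, best first, with "conf" (0 to 1); they miss things now and then, are a little off and sometimes report something else, mostly with a low value. They report only what shows in the picture. A call takes as long as a camera call. They do not tell look-alikes from the thing itself.
- manip.trace(camera, query): "region" (480x640 bool, what is visible of it) and "bbox" ([left, top, width, height] in pixels, round what is visible of it).
- manip.spot_point(camera, query): "point" ([column, row] in pixels: a listed point, or the origin of a listed thing).
The state is a dict: "t": time; "joint_pos": joint angles; "qvel": joint speeds; "joint_torque": joint torques, N m; "tcp_pos": TCP position; "tool_rot": TCP orientation; "force": force on the tool from outside, world axes, zero at the start; "wrist_torque": the same for the moment, N m; "opening": finger opening in m.
Only numpy, scipy, OpenCV 4.12 (cv2) and the standard library are available. Lean on these libraries where they do the work, as an engineer would, in place of code of your own. Each camera call takes 0.05 s, during which the arm holds its last target. There are 200 camera calls.

TASK

I want to check the long edge of the brass clock plate for straightness: slide the steel straightedge across the blue mat until it lies flush along the plate edge facing it, without shoving the plate along. Swing the stand magnifier round so that its lens is centred over the middle of that joint, and tip its head level so that I look straight down through it. Keep the gripper off the glass, and leave the saucer, the movement ring and the jar where they are.

Things in the scene. Friction and masses are not known exactly. Their poses are not given: they have to be found in the camera images.
- plate: brass clock plate, a loose slab 130 x 90 x 6 mm, about 0.6 kg, lying on the mat (whose top is 3 mm above the desk). Origin: centre of its underside; x along its 130 mm side, z up. The edge to check is its +y side face, 45 mm from the origin. Held by friction alone, it slides at about 4 to 7 N
- plate_edge (a point): point at the middle of the plate's long +y edge, on its top arris (9 mm above the desk); the joint with the straightedge must run through here, along the plate's x
- straightedge: steel straightedge, a loose plain bar 160 x 30 x 6 mm, about 0.23 kg, flat on the mat on the plate's +y side, slightly askew, 20 to 60 mm off. Origin: centre of its underside; x along it, y across. Slides at 1.5 to 3 N; pushed at its middle against the plate edge it turns flush by itself. Flush, its centre is 60 mm from the plate's origin along the plate's y
- mat: fixed blue silicone mat 250 x 260 x 3 mm. Origin: centre of its underside
- magnifier: heavy fixed grey base of the stand magnifier (180 x 140 x 18 mm) with a steel column up to 209 mm, beyond the mat. Origin: on the column's axis at desk height; this vertical axis is the swivel axis. The base reaches 35 mm to -x and 145 mm to +x of it
- swivel (a joint): turn of the level arm (at 175 mm height) about the column, rad. At 0 the arm points along the base's -x; positive is anticlockwise seen from above. The lens centre is 180 mm from the column axis. The arm ends in a half-round fork (72 mm radius, 10 mm bar) round the head. Friction holds it where it is left; a sideways push of about 2 N at the fork turns it
- tilt (a joint): tilt of the lens head in the fork about the level axis through the lens centre, square to the arm, rad. 0 is level, positive has the tab raised. Balanced; friction holds it where it is left; pressing down on the tab takes about 2 N. Range -1.2 to 1.2
- lens: glass lens of the magnifier, 94 mm across, 8 mm thick, in a black ring of 116 mm outer diameter, 16 mm deep; the glass lies 4 mm below the ring's faces. Origin: lens centre, 175 mm above the desk; z is the optical axis, up when level; -x points to the tab. Keep the fingers off the glass; ring, tab, fork and knobs may be touched
- tab (a point): point on the upper face of the black handling tab of the head, 76 mm from the lens centre on the side away from the column and 4 mm above the lens's middle plane. The tab is 22 mm wide, 8 mm thick and ends 88 mm from the lens centre
- saucer: loose grey ceramic saucer, 130 mm across, 20 mm high; bystander. Origin: centre of its underside
- movement_ring: loose aluminium movement ring, 68 mm outer diameter, 12 mm high; bystander. Origin: centre of its underside
- jar: loose closed glass jar with steel lid, 72 mm across, 100 mm high; bystander. Origin: centre of its underside
- vise: fixed steel bench vise, about 240 mm long and 110 mm high, lever handle towards the robot; bystander. Origin: centre of its round foot
- knob (a point): centre of the outer end face of the black knob on the side of the fork turned away from the mat at the start; 22 mm diameter, 14 mm long, on the tilt axis, 88 mm from the lens centre and 175 mm above the desk. A twin is on the other side. The knobs turn with the arm, not with the tilt: good to push against
There are look-alikes about, which are no part of the job. Several things have the shape of the straightedge; the one meant has the colours described above.

How it is judged (in metres and radians):
At the end, for the whole second after the job is handed in: Straightedge flat and flush to the plate edge (2.5 mm, 0.025 rad; centred within 35 mm); plate within 15 mm of its start; lens centre over the joint (12 mm across, 30 mm along from the middle), head level within 0.08 rad; saucer, ring and jar within 15 mm of their starts, jar upright; all at rest (y of straightedge in the frame of plate between 0.0575 and 0.0625 m and angle between the x axis of straightedge and the x axis of plate, either way round below 0.025 rad and x of straightedge in the frame of plate between -0.035 and 0.035 m and angle between each of straightedge, plate's own z axis and vertical below 0.04 rad and height (world z) of each of straightedge, plate below 0.006 m and distance of each of plate, saucer, movement_ring, jar from where it was at the start of the episode below 0.015 m and y of lens in the frame of plate_edge between -0.012 and 0.012 m and x of lens in the frame of plate_edge between -0.03 and 0.03 m and value of joint tilt between -0.08 and 0.08 rad and linear speed of each of straightedge, plate, lens below 0.01 m/s and angular speed of lens below 0.05 rad/s and angle between jar's own z axis and vertical below 0.1 rad); the robot touches nothing.
It fails at once if the gripper presses on the lens glass (over 1 N) (contact force between the fingers and lens above 1 N).
It fails at once if the plate is shoved more than 20 mm (distance of plate from where it was at the start of the episode above 0.02 m).
It fails at once if the jar is knocked over (angle between jar's own z axis and vertical above 0.5 rad).
It fails at once if the saucer, the movement ring or the jar is moved more than 25 mm (distance of any of saucer, movement_ring, jar from where it was at the start of the episode above 0.025 m).
It also fails if it takes over 51 s, if anything falls off the work surface, if the arm or the gripper's body presses on something with over 40 N, if the wrist force passes 120 N, or if a joint passes its speed limit or range.

## Working session

There is one attempt and no reset: what is moved stays moved. The work goes in short steps, Python scripts to look and compute and a shell command to move; the robot and the scene stay as the last step left them, time stands still between calls to the robot, and variables do not carry over. Pictures are saved under pics/ and viewed, about 8 in all and at most 12, crops included, and the job is handed in when it is done.

```bash
mkdir -p pics; ls; cat > h.py <<'E'
import numpy as np, cv2
from scipy.spatial.transform import Rotation as R
from bench import manip
def cam(n):
    p=manip.camera_params(n); K=np.array(p["intrinsics"])
    if "origin" in p:
        A=np.array(p["attitude"],float); 
        if A.shape!=(3,3): A=R.from_euler("xyz",A,degrees=True).as_matrix()
        return K,A,np.array(p["origin"])
    s=manip.state(); T=np.array(p["tool_from_camera"]); Rt=R.from_euler("xyz",s["tool_rot"],degrees=True).as_matrix()
    return K,Rt@T[:3,:3],Rt@T[:3,3]+np.array(s["tcp_pos"])
def ray(c,uv,z):
    K,A,o=c; d=A@np.linalg.solve(K,[uv[0],uv[1],1]); return o+d*(z-o[2])/d[2]
def proj(c,X):
    K,A,o=c; q=K@(A.T@(np.array(X)-o)); return q[:2]/q[2]
def snap(n,f=None):
    c=cam(n); im=manip.read_camera(n)
    if f: cv2.imwrite(f"pics/{f}.png",im[...,::-1])
    return c,im
E
python3 - <<'E'
from h import *
print(manip.camera_params("scene"),manip.camera_params("side"),manip.camera_params("wrist"),manip.state())
H={"plate":.003,"plate_edge":.009,"straightedge":.003,"mat":0,"magnifier":0,"lens":.175,"tab":.175,"saucer":0,"movement_ring":0,"jar":0,"vise":0,"knob":.175}
ims=[]
for n in("scene","side"):
    c,im=snap(n,n+"0"); ims.append(im)
    for q,z in H.items():
        for d in manip.spot_point(n,q)[:4]:
            if d["conf"]>.2: print(n,q,round(d["conf"],2),np.round(d["point"],1),np.round(ray(c,d["point"],z),3))
E
```

```text
pics
{'intrinsics': array([[483.57309882,   0.        , 318.80294634],
       [  0.        , 483.57309882, 234.70887771],
       [  0.        ,   0.        ,   1.        ]]), 'origin': array([1.22943935, 0.30574481, 0.76453484]), 'attitude': array([-134.63776566,   -0.39341637,  105.5823183 ])} {'intrinsics': array([[491.80502806,   0.        , 320.58817205],
       [  0.        , 491.80502806, 241.06919942],
       [  0.        ,   0.        ,   1.        ]]), 'origin': array([ 0.15860065, -0.47728464,  0.89370728]), 'attitude': array([-135.90662892,   -0.90145562,  -33.52695958])} {'intrinsics': array([[395.02318942,   0.        , 317.45673891],
       [  0.        , 395.02318942, 240.46106547],
       [  0.        ,   0.        ,   1.        ]]), 'tool_from_camera': array([[-1.09515578e-04, -9.46804554e-01, -3.21809144e-01,
         8.37677212e-02],
       [ 9.99999870e-01,  5.63192232e-05, -5.06010672e-04,
         1.14666353e-03],
       [ 4.97217249e-04, -3.21809157e-01,  9.46804425e-01,
        -1.34549932e-01],
       [ 0.00000000e+00,  0.00000000e+00,  0.00000000e+00,
      
[... 1528 characters left out ...]
003]
side plate 0.46 [297.1 295.6] [0.507 0.119 0.003]
side plate_edge 0.79 [310.3 311.6] [0.505 0.062 0.009]
side straightedge 0.88 [326.6 212.3] [0.72  0.315 0.003]
side straightedge 0.85 [294.9 294.7] [0.504 0.124 0.003]
side mat 0.57 [309.7 310. ] [0.51  0.072 0.   ]
side magnifier 0.86 [370.3 268.3] [0.699 0.096 0.   ]
side tab 0.85 [369.6 282.4] [ 0.571 -0.043  0.175]
side saucer 0.75 [376.  394.1] [ 0.51  -0.167  0.   ]
side movement_ring 0.7 [396.4 348.6] [ 0.609 -0.11   0.   ]
side movement_ring 0.26 [414.3 290.7] [ 0.743 -0.013  0.   ]
side jar 0.83 [265.  243.8] [0.526 0.304 0.   ]
side vise 0.85 [252.8 195.7] [0.587 0.484 0.   ]
side knob 0.69 [415.2 288.5] [ 0.633 -0.101  0.175]
```

View pics/scene0.png

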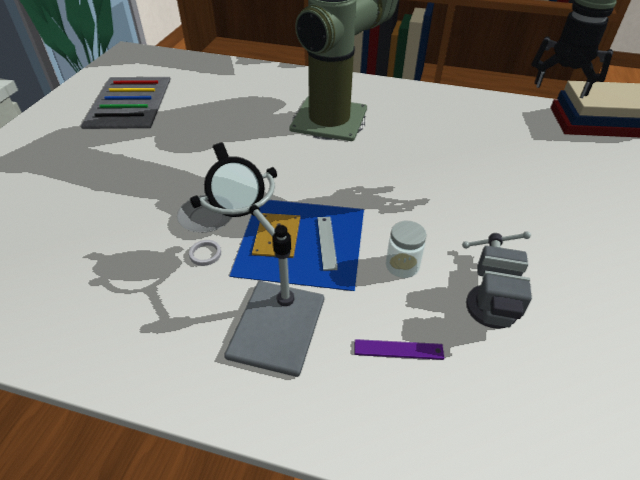

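View pics/side0.png

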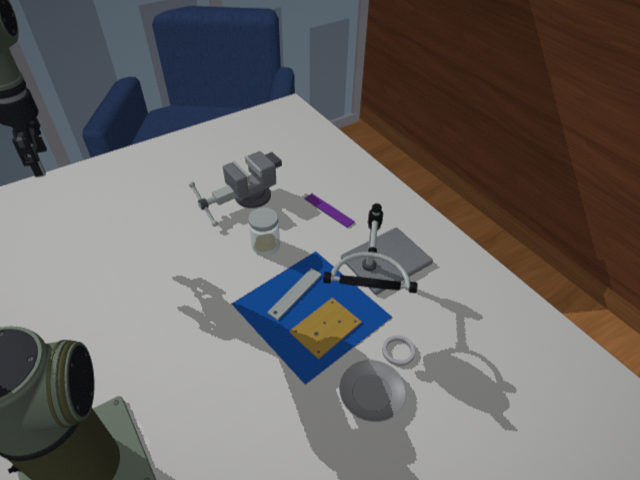

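The scene picture shows two straightedge-like bars: the steel bar on the mat at (327,242), side (295,295), and a purple bar on the desk at (398,349), side (330,211). I choose the steel one on the blue mat. I'll check it in a close crop while fitting the geometry.

```bash
cat >> h.py <<'E'
def rect(c,im,reg,z):
    cs,_=cv2.findContours(reg.astype(np.uint8),cv2.RETR_EXTERNAL,cv2.CHAIN_APPROX_NONE)
    k=max(cs,key=cv2.contourArea)[:,0]
    P=np.array([ray(c,p,z)[:2] for p in k],np.float32)
    (x,y),(w,h),a=cv2.minAreaRect(P*1000)
    if w<h: w,h,a=h,w,a+90
    a=(a+90)%180-90
    return np.round([x,y,w,h,a],1)
def tracexy(n,q,z,near,f=None,rad=.05):
    c,im=snap(n,f); out=[]
    for d in manip.trace(n,q):
        m=np.array(d["region"]); v,u=np.nonzero(m)
        if len(u)<30: continue
        p=ray(c,(u.mean(),v.mean()),z)
        if np.hypot(*(p[:2]-near))<rad: out.append((round(d["conf"],2),rect(c,im,m,z),np.round(p[:2]*1000,1)))
    return out
E
python3 - <<'E'
from h import *
for n in("scene","side"):
    print(n,"plate",tracexy(n,"plate",.009,(.508,.016)))
    print(n,"se",tracexy(n,"straightedge",.009,(.503,.126)))
    print(n,"mat",tracexy(n,"mat",.003,(.51,.07)))
    print(n,"jar lid",tracexy(n,"jar",.05,(.52,.3),rad=.08))
    c,im=snap(n)
    for P in ([.695,.096,.209],[.695,.096,.175],[.695,.096,.018]): print(P,proj(c,P).round(1))
# triangulate column top
    if n=="scene": cr=cv2.resize(im[140:290,170:370],None,fx=4,fy=4)
    else: cr=cv2.resize(im[200:350,240:440],None,fx=4,fy=4)
    cv2.imwrite(f"pics/crop_{n}.png",cr[...,::-1])
E
```

```text
scene plate []
scene se [(0.8, array([507.6, 127.7, 162.9,  31.8,  20. ]), array([513.4, 129.2]))]
scene mat [(0.96, array([510.6,  77.5, 251.2, 245. ,   7.3]), array([529.6,  86.8]))]
scene jar lid [(0.82, array([517.4, 296.8, 164.3,  72.7,   1.1]), array([521.3, 296.9]))]
[0.695, 0.096, 0.209] [281.  230.9]
[0.695, 0.096, 0.175] [281.9 245.3]
[0.695, 0.096, 0.018] [285.8 302.1]
side plate [(0.59, array([510.7,  11.2, 135. ,  94.6,  10.5]), array([508.6,   9.1]))]
side se [(0.96, array([503.4, 124.5, 163.8,  33.3,  19.2]), array([497.7, 122.2]))]
side mat [(0.77, array([509.8,  68.8, 265. , 253.3, -82.3]), array([497.2,  60.1]))]
side jar lid [(0.81, array([524.4, 300.6, 167.2,  71.7,  63.5]), array([523.1, 297.8]))]
[0.695, 0.096, 0.209] [377.7 203.8]
[0.695, 0.096, 0.175] [376.1 215.7]
[0.695, 0.096, 0.018] [369.7 264.1]
```

View pics/crop_scene.png

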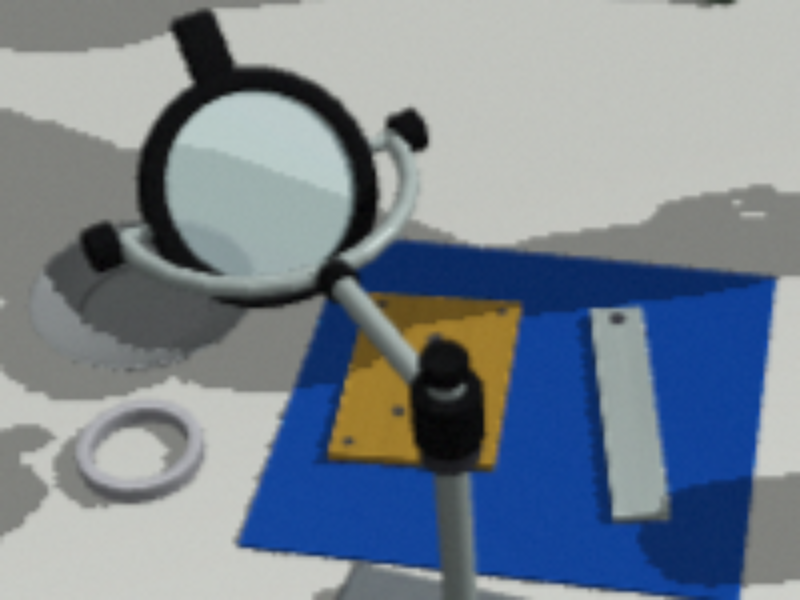

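View pics/crop_side.png

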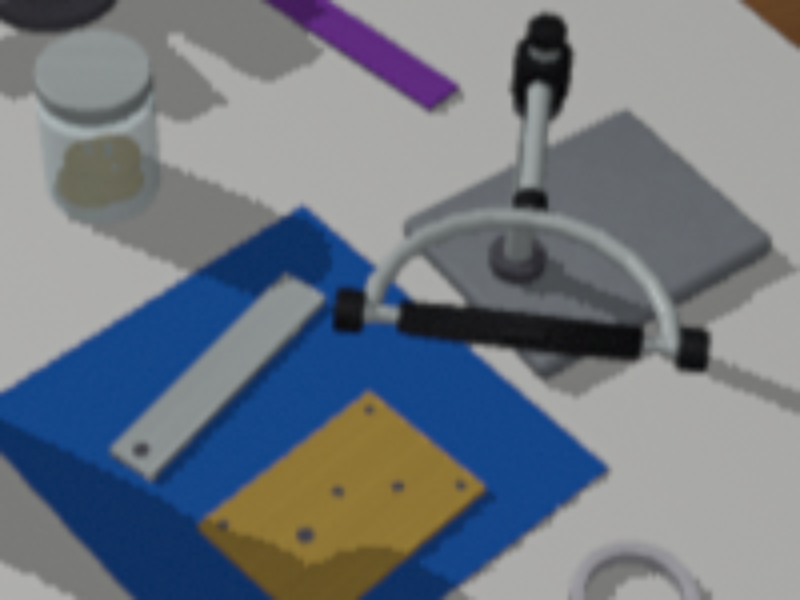

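The crops confirm it: the steel-grey bar lies on the mat at crop (627,415) in the scene and (215,380) in the side view. The purple bar is off the mat. The head is tilted with its tab raised. Next I move over the mat for a closer wrist view.

```bash
python3 -m crank '[[[-4,-2.6,0],0,0],[[-4,-2.6,0],0,0],[[-4,-2.6,0],0,0],[[-4,-2.6,0],0,0],[[-4,-2.6,0],0,0],[[-4,-2.6,0],0,0],[[-4,-2.6,0],0,0],[[-4,-2.6,0],0,0],[[-4,-2.6,0],0,0],[[-4,-2.6,0],0,0],[[-3,-2,0],0,0]]' 
python3 -m crank '[[[0,0,0],-0.14,0],[[0,0,0],-0.14,0],[[0,0,0],-0.14,0],[[0,0,0],0,0],[[0,0,0],0,0]]'
python3 - <<'E'
from h import *
print("plate",tracexy("wrist","plate",.009,(.508,.016),"w1",.08))
print("se",tracexy("wrist","straightedge",.009,(.503,.126),None,.08))
s=manip.state();print(s["t"],s["tcp_pos"],s["tool_rot"],s["force"])
E
```

```text
t: 3.3
tcp_pos: [0.4901, 0.1807, 0.2396]
tool_rot: [180.0, 0.1, 166.0]
force: [0.2, 0.8, -0.3]
opening: 0.0001
t: 3.8
tcp_pos: [0.4883, 0.183, 0.2393]
tool_rot: [-180.0, 0.0, -170.0]
force: [-0.4, 0.5, 0.1]
opening: -0.0002
plate [(0.72, array([510.2,  15.6, 129.9,  92.1,  10.6]), array([505.5,  14.5]))]
se [(0.86, array([503.5, 128. , 159.3,  31.5,  19.9]), array([496.6, 125.7]))]
4.0 [0.48823284 0.18310585 0.23930883] [-1.79999923e+02  1.63043555e-03 -1.69898250e+02] [-0.22226343 -0.40815039 -0.42977761]
```

View pics/w1.png

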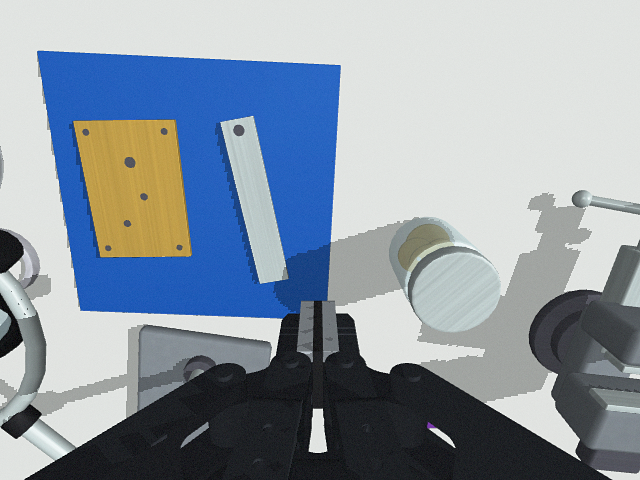

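```bash
python3 -m crank '[[[-0.2,-1.2,4.5],0,0],[[0,0,4.5],0,0],[[0,0,4.5],0,0],[[0,0,4.5],0,0],[[0,0,3],0,0],[[0,0,1.6],0,0],[[0,0,0],0,0],[[0,0,0],0,0]]'
python3 - <<'E'
from h import *
c,im=snap("wrist","w2")
print("se",tracexy("wrist","straightedge",.009,(.503,.126),None,.08))
E
```

```text
t: 4.8
tcp_pos: [0.4926, 0.1716, 0.0132]
tool_rot: [-180.0, -0.0, -169.9]
force: [-1.5, 0.2, 0.0]
opening: 0.0001
se [(0.86, array([476.2, 119. , 101.9,  31.8,  19.9]), array([468.5, 116.2]))]
```

View pics/w2.png

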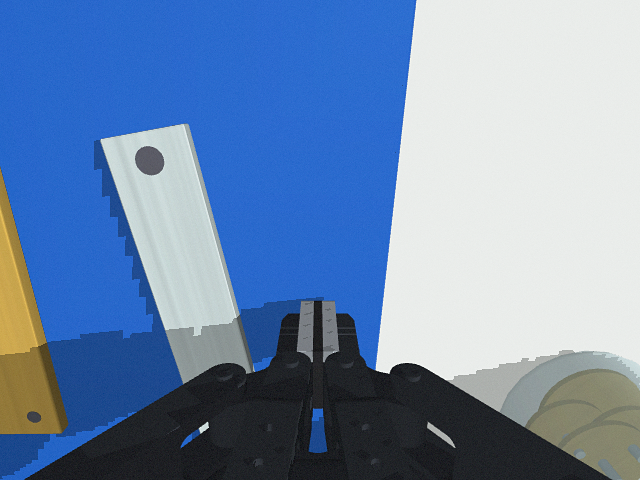

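The fingertips (300–336, row 300) stand clear on the outer side of the bar. Pushing now.

```bash
python3 -m crank '[[[0,-0.6,0],0,0],[[0,-0.6,0],0,0],[[0,-0.6,0],0,0],[[0,-0.6,0],0,0],[[0,-0.6,0],0,0],[[0,-0.5,0],0,0],[[0,-0.5,0],0,0],[[0,-0.5,0],0,0],[[0,-0.5,0],0,0],[[0,-0.4,0],0,0],[[0,-0.4,0],0,0],[[0,0,0],0,0]]'
python3 - <<'E'
from h import *
print("se",tracexy("side","straightedge",.009,(.503,.1),None,.08),tracexy("scene","straightedge",.009,(.503,.1),None,.08))
print("plate",tracexy("side","plate",.009,(.508,.016),"w3",.08))
c,im=snap("side")
cv2.imwrite("pics/s3.png",cv2.resize(im[230:380,220:420],None,fx=4,fy=4)[...,::-1])
E
```

```text
t: 6.15
tcp_pos: [0.5028, 0.1137, 0.0133]
tool_rot: [-180.0, -0.0, -169.9]
force: [0.0, -0.1, 0.1]
opening: 0.0002
se [(0.76, array([507.3,  88.8, 161.9,  33.7,  14.5]), array([496.6,  85.2]))] [(0.62, array([534.4,  98.3, 123.1,  31.9,  16.9]), array([542.1,  99.8]))]
plate [(0.72, array([510.7,  11.4, 132. ,  92.5,  10.9]), array([508.7,   9.4]))]
```

View pics/s3.png

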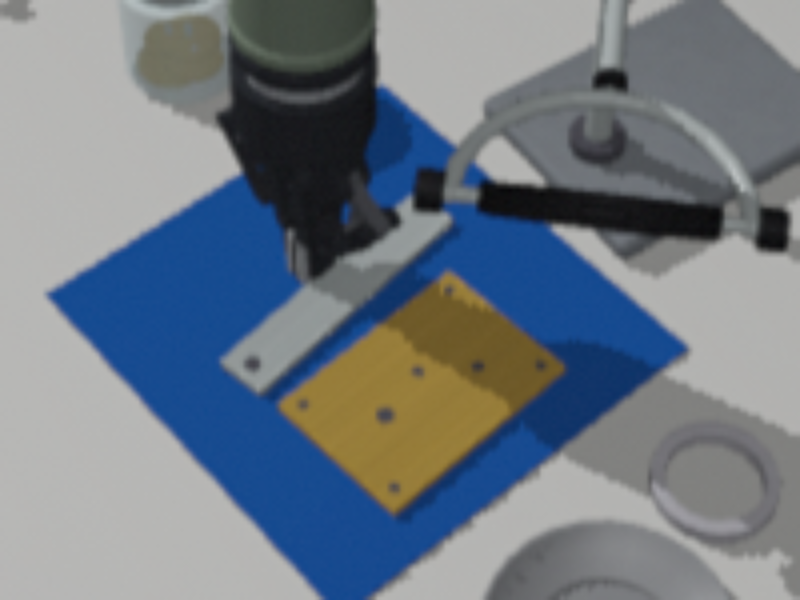

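The bar (side crop 225–450) is nearing the plate and straightening, and the plate hasn't moved. I'll push on more slowly and watch the force.

```bash
python3 -m crank '[[[0,-0.3,0],0,0],[[0,-0.3,0],0,0],[[0,-0.3,0],0,0],[[0,-0.2,0],0,0]]'; python3 -m crank '[[[0,-0.2,0],0,0]]';python3 -m crank '[[[0,-0.2,0],0,0]]';python3 -m crank '[[[0,-0.1,0],0,0]]';python3 -m crank '[[[0,-0.1,0],0,0]]'
python3 - <<'E'
from h import *
print("se",tracexy("side","straightedge",.009,(.503,.08),None,.08))
print("plate",tracexy("side","plate",.009,(.508,.016),"w3",.08))
E
```

```text
t: 6.9
tcp_pos: [0.5045, 0.1034, 0.0132]
tool_rot: [180.0, -0.0, -169.9]
force: [-0.2, 1.4, -0.6]
opening: 0.0001
t: 7.0
tcp_pos: [0.5049, 0.1014, 0.0133]
tool_rot: [180.0, -0.0, -169.9]
force: [-0.9, 1.3, -0.7]
opening: 0.0001
t: 7.1
tcp_pos: [0.5053, 0.0995, 0.0132]
tool_rot: [180.0, -0.0, -169.9]
force: [-0.3, 1.5, 0.2]
opening: 0.0001
t: 7.2
tcp_pos: [0.5054, 0.0984, 0.0132]
tool_rot: [-180.0, -0.0, -169.9]
force: [0.1, 1.3, -0.2]
opening: 0.0004
t: 7.3
tcp_pos: [0.5056, 0.0976, 0.0133]
tool_rot: [180.0, -0.0, -169.9]
force: [0.8, 2.0, -0.1]
opening: -0.0001
se [(0.77, array([510.7,  73.4, 161.5,  33.3,  11.4]), array([504.5,  71.2]))]
plate [(0.71, array([511.4,  11. , 129.7,  91.3,  10.2]), array([508.5,   8.8]))]
```

```bash
python3 -m crank '[[[0,-0.1,0],0,0]]'; python3 -m crank '[[[0,-0.1,0],0,0]]';python3 -m crank '[[[0,-0.1,0],0,0]]';python3 -m crank '[[[0,-0.1,0],0,0],[[0,0,0],0,0]]'
python3 - <<'E'
from h import *
print("se",tracexy("side","straightedge",.009,(.503,.08),None,.08))
print("plate",tracexy("side","plate",.009,(.508,.016),"w3",.08))
E
```

```text
t: 7.6
tcp_pos: [0.5058, 0.0968, 0.0133]
tool_rot: [180.0, 0.0, -169.8]
force: [-0.1, 2.5, -0.6]
opening: 0.0002
t: 7.7
tcp_pos: [0.5061, 0.0958, 0.0133]
tool_rot: [180.0, 0.0, -169.8]
force: [-0.1, 2.7, -0.2]
opening: 0.0002
t: 7.8
tcp_pos: [0.5062, 0.0948, 0.0133]
tool_rot: [180.0, 0.0, -169.8]
force: [0.5, 4.8, -0.9]
opening: -0.0002
t: 8.0
tcp_pos: [0.5063, 0.0946, 0.0133]
tool_rot: [179.9, 0.0, -169.9]
force: [-0.9, 5.8, -0.6]
opening: 0.0
se [(0.82, array([510.2,  72.4, 163.7,  34.5,  10.3]), array([502.7,  69.8])), (0.18, array([510.6,  10.8, 131.6,  92.1,  10.6]), array([508.2,   8.9]))]
plate [(0.66, array([510. ,  10.6, 130.1,  91.6,  10.7]), array([507.9,   9. ]))]
```

```bash
python3 -m crank '[[[0,-0.1,0],0,0],[[0,0,0],0,0]]'; python3 -m crank '[[[0,1,0],0,0],[[0,2,-1],0,0],[[0,3,-4],0,0],[[0,2,-4.5],0,0],[[0,0,-4.5],0,0],[[0,0,-4.5],0,0],[[0,0,-4],0,0],[[0,0,0],0,0],[[0,0,0],0,0]]'
python3 - <<'E'
from h import *
print("plate",tracexy("wrist","plate",.009,(.508,.016),None,.08))
print("se",tracexy("wrist","straightedge",.009,(.503,.08),None,.08))
c,im=snap("wrist")
# triangulate magnifier bits
pts={}
for n in("scene","side"):
    C,_=snap(n)
    for q in("knob","tab","lens","magnifier"):
        for d in manip.spot_point(n,q)[:2]: print(n,q,round(d["conf"],2),np.round(d["point"],1),ray(C,d["point"],.175 if q!="magnifier" else 0).round(3))
cv2.imwrite("pics/w4.png",cv2.resize(im[80:300,0:300],None,fx=2.6,fy=2.6)[...,::-1])
E
```

```text
t: 8.4
tcp_pos: [0.5064, 0.0937, 0.0133]
tool_rot: [179.9, 0.0, -169.9]
force: [-1.0, 6.3, 0.2]
opening: -0.0004
t: 9.3
tcp_pos: [0.4931, 0.1715, 0.2398]
tool_rot: [-179.9, 0.2, -169.8]
force: [0.0, -0.3, -1.0]
opening: 0.0001
plate [(0.57, array([510.9,  13.1, 130.3,  90.7,  10.6]), array([505.7,  12.3]))]
se []
scene knob 0.65 [190.2 199.9] [ 0.63  -0.106  0.175]
scene knob 0.27 [300.8 243.4] [0.682 0.125 0.175]
scene tab 0.59 [217.6 147.1] [ 0.458 -0.128  0.175]
scene lens 0.62 [234.6 184.4] [ 0.565 -0.045  0.175]
scene magnifier 0.75 [283.7 305. ] [0.69  0.089 0.   ]
side knob 0.97 [416.6 287.8] [ 0.637 -0.101  0.175]
side knob 0.37 [369.5 395. ] [ 0.432 -0.224  0.175]
side tab 0.76 [368.7 280.4] [ 0.572 -0.039  0.175]
side magnifier 0.63 [310.8 308. ] [0.515 0.075 0.   ]
side magnifier 0.56 [368.  268.5] [0.694 0.099 0.   ]
```

View pics/w4.png

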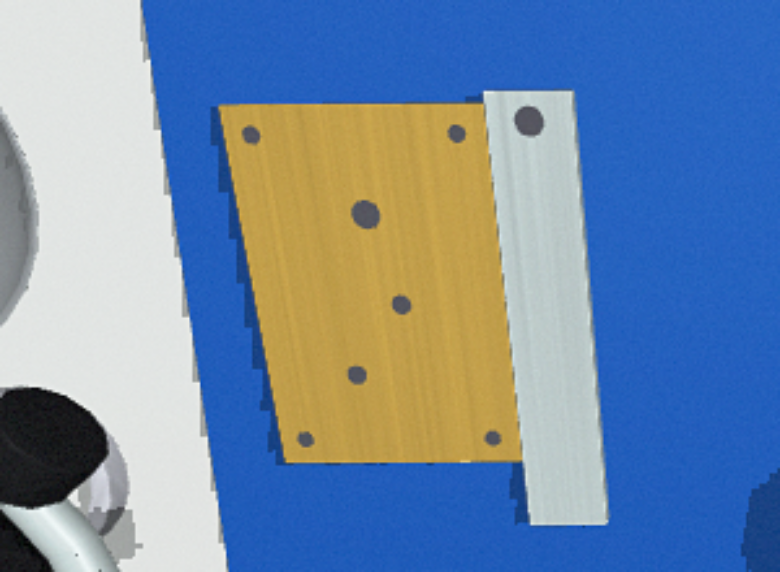

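The wrist crop shows the bar flush along the plate's long edge, with the joint running from crop (485,100) to (522,460) and no gap. Its x offset is about 12 mm. Next is the magnifier: rise, turn, and go to the outside of the outer knob.

```bash
python3 -m crank '[[[0,0,-2],-0.13,0],[[0,0,-2],-0.13,0],[[0,0,-2],-0.13,0],[[0,0,0],-0.13,0],[[0,0,0],-0.13,0],[[0,0,0],0,0]]'
python3 -m crank '[[[1.4,-4.6,0],0,0],[[1.4,-4.6,0],0,0],[[1.4,-4.6,0],0,0],[[1.4,-4.6,0],0,0],[[1.4,-4.6,0],0,0],[[1.4,-4.6,0],0,0],[[1.4,-4.6,0],0,0],[[0,0,0],0,0],[[0,0,0],0,0]]'
python3 - <<'E'
from h import *
c,im=snap("wrist","w5")
for q in("knob","tab","lens"):
    for d in manip.spot_point("wrist",q)[:2]: print(q,round(d["conf"],2),np.round(d["point"],1),ray(c,d["point"],.175).round(3))
E
```

```text
t: 10.65
tcp_pos: [0.4925, 0.1715, 0.2986]
tool_rot: [-180.0, 0.0, -132.6]
force: [-0.1, -0.8, -0.9]
opening: -0.0002
t: 11.55
tcp_pos: [0.663, -0.1197, 0.2969]
tool_rot: [179.9, -0.0, -132.9]
force: [-0.2, 0.1, -0.4]
opening: -0.0002
knob 0.72 [367.6 231.2] [ 0.635 -0.097  0.175]
tab 0.75 [556.9 170.9] [ 0.519 -0.045  0.175]
lens 0.91 [494.  219.2] [ 0.568 -0.045  0.175]
```

View pics/w5.png

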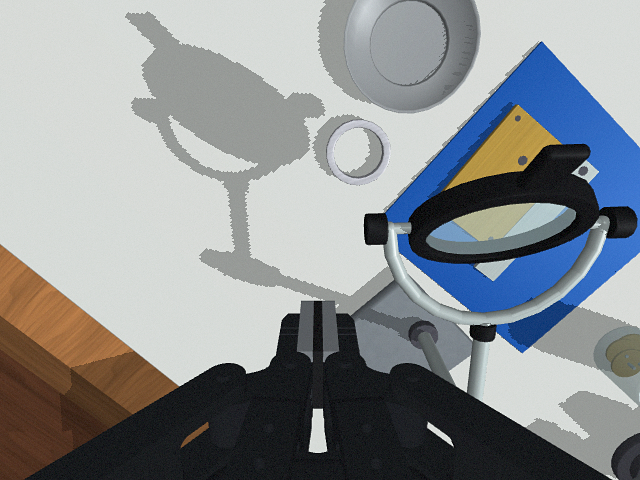

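The picture shows the outer knob at (376,229) and its twin at (620,222), with the knob axis nearly parallel to the tool's y axis. The tool stands about 36 mm outside the knob face. Descend and approach.

```bash
python3 -m crank '[[[0,0,4],0,0],[[0,0,4],0,0],[[0,0,3],0,0],[[0,0,1.1],0,0],[[0,1,0],0,0],[[0,1,0],0,0],[[0,0,0],0,0]]'
python3 -m crank '[[[0,0.4,0],0,0]]';python3 -m crank '[[[0,0.4,0],0,0]]';python3 -m crank '[[[0,0.3,0],0,0]]'
python3 - <<'E'
from h import *
for n in("side","scene"):
    c,im=snap(n)
    for d in manip.spot_point(n,"knob")[:1]: print(round(d["conf"],2),ray(c,d["point"],.175).round(3))
    if n=="side": cv2.imwrite("pics/s6.png",cv2.resize(im[180:330,300:500],None,fx=4,fy=4)[...,::-1])
E
```

```text
t: 12.45
tcp_pos: [0.6488, -0.104, 0.1803]
tool_rot: [-179.8, 0.1, -132.5]
force: [0.1, -0.4, 0.9]
opening: -0.0002
t: 12.55
tcp_pos: [0.6469, -0.1028, 0.1802]
tool_rot: [-179.7, 0.1, -132.6]
force: [1.4, -2.7, 1.3]
opening: 0.0001
t: 12.65
tcp_pos: [0.6437, -0.1008, 0.1797]
tool_rot: [-179.7, 0.0, -132.6]
force: [1.0, -3.2, 0.8]
opening: -0.0
t: 12.75
tcp_pos: [0.641, -0.0984, 0.1788]
tool_rot: [-179.8, 0.0, -132.6]
force: [0.7, -2.4, 1.4]
opening: -0.0002
0.82 [ 0.626 -0.098  0.175]
0.62 [ 0.62  -0.096  0.175]
```

View pics/s6.png

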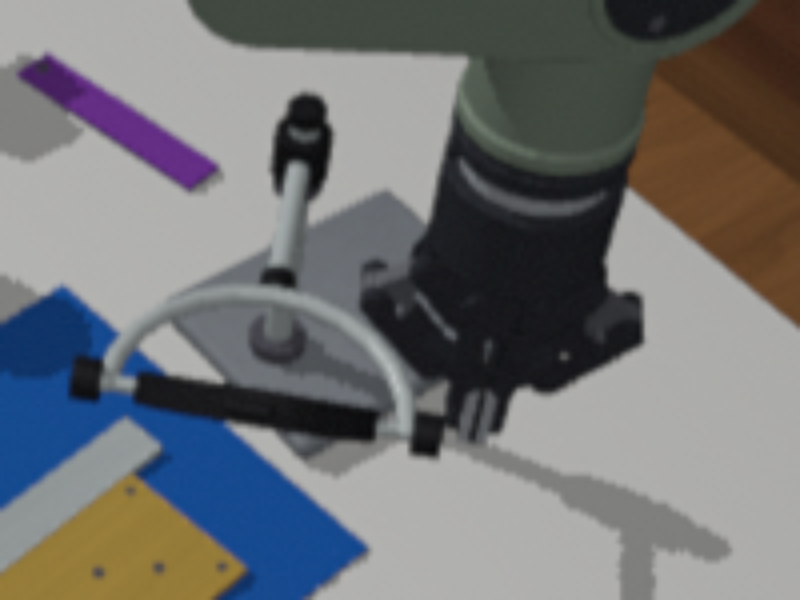

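In contact at crop (440,432), and the fork is turning. Following the arc.

```bash
python3 -m crank '[[[0.46,0.92,0],0.05,0],[[0.46,0.92,0],0.05,0],[[0.46,0.92,0],0.05,0],[[0.46,0.92,0],0.05,0],[[0.46,0.92,0],0.05,0],[[0.46,0.92,0],0.05,0],[[0.46,0.92,0],0.05,0],[[0.46,0.92,0],0.05,0],[[0.46,0.92,0],0.05,0],[[0,0,0],0,0]]'
cat >> h.py <<'E'
def tri(q,ns=("scene","side"),near=None):
    A=[];b=[];
    for n in ns:
        c,_=snap(n); r=manip.spot_point(n,q)
        if not r: print(n,q,"none"); continue
        u=r[0]["point"]; print(n,q,round(r[0]["conf"],2),np.round(u,1),ray(c,u,.175).round(4))
E
python3 - <<'E'
from h import *
for q in("knob","lens","tab"): tri(q)
E
```

```text
t: 13.95
tcp_pos: [0.5575, -0.0539, 0.1767]
tool_rot: [179.9, -0.1, -158.3]
force: [-0.6, 0.8, 0.5]
opening: -0.0003
scene knob 0.94 [242.3 175. ] [ 0.5329 -0.0415  0.175 ]
side knob 0.7 [396.5 349.3] [ 0.5202 -0.1832  0.175 ]
scene lens 0.58 [284.6 174.4] [0.5079 0.0383 0.175 ]
side lens 0.57 [356.9 290. ] [ 0.5396 -0.045   0.175 ]
scene tab 0.82 [284.5 134.7] [ 0.3733 -0.0069  0.175 ]
side tab 0.65 [304.2 260.7] [0.4961 0.0697 0.175 ]
```

```bash
python3 - <<'E'
from h import *
c,im=snap("wrist","w7")
for q in("knob","lens","magnifier"):
    for d in manip.spot_point("wrist",q)[:2]: print(q,round(d["conf"],2),np.round(d["point"],1),ray(c,d["point"],.175).round(3))
c,im=snap("scene")
cv2.imwrite("pics/s7.png",cv2.resize(im[110:310,190:390],None,fx=3,fy=3)[...,::-1])
cv2.imwrite("pics/both7.png",np.hstack([cv2.resize(im[110:310,190:390],(400,400),interpolation=2),cv2.resize(cv2.imread("pics/w7.png")[...,::-1],(400,300))[:300] if 0 else np.vstack([cv2.resize(cv2.imread("pics/w7.png")[...,::-1],(400,300)),np.zeros((100,400,3),np.uint8)])])[...,::-1])
E
```

```text
knob 0.95 [360.9 301.3] [ 0.541 -0.043  0.175]
lens 0.9 [580.2 315.8] [0.516 0.039 0.175]
```

View pics/both7.png

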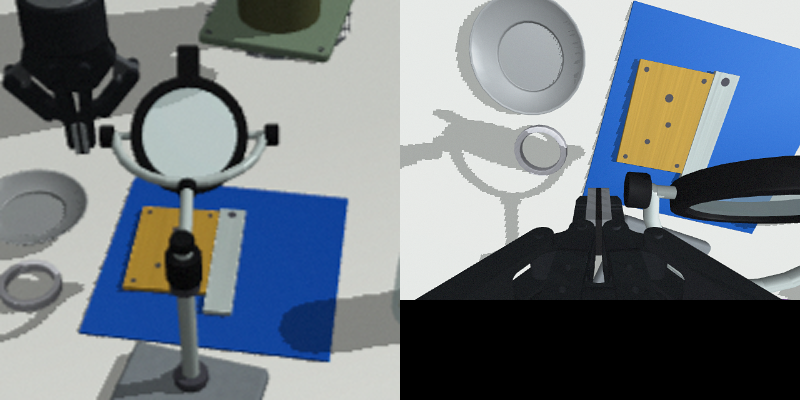

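The scene half shows the lens centre at about (188,133), short of the joint line. The wrist half shows the knob just ahead of the fingers at (637,190). The tool has drifted about 12 mm inward along the arm, so I recentre it and continue gently.

```bash
python3 -m crank '[[[0.8,-0.5,0],0,0],[[0.4,0,0],0.08,0],[[0,0.4,0],0,0],[[0,0.3,0],0,0],[[0.3,0.54,0],0.03,0],[[0.3,0.54,0],0.03,0],[[0.1,0.2,0],0.01,0],[[0,0,0],0,0],[[0,0,0],0,0]]'
python3 - <<'E'
from h import *
for n in("wrist","scene"):
  c,im=snap(n)
  for q in("knob","lens"):
    for d in manip.spot_point(n,q)[:1]: print(n,q,round(d["conf"],2),np.round(d["point"],1),ray(c,d["point"],.175).round(4))
E
```

```text
t: 15.7
tcp_pos: [0.5373, -0.047, 0.1773]
tool_rot: [180.0, 0.0, -166.9]
force: [0.5, 0.5, 0.4]
opening: -0.0
wrist knob 0.94 [350.9 328.1] [ 0.534  -0.0328  0.175 ]
wrist lens 0.93 [573.6 322. ] [0.5115 0.0518 0.175 ]
scene knob 0.83 [242.7 176.3] [ 0.5366 -0.0392  0.175 ]
scene lens 0.98 [290.1 178.7] [0.5179 0.053  0.175 ]
```

```bash
python3 -m crank '[[[0.2,0.4,0],0.02,0],[[0.2,0.4,0],0.02,0],[[0,0,0],0,0],[[0,0,0],0,0]]'
python3 - <<'E'
from h import *
for n in("wrist","scene"):
  c,im=snap(n)
  for q in("knob","lens"):
    for d in manip.spot_point(n,q)[:1]: print(n,q,round(d["conf"],2),np.round(d["point"],1),ray(c,d["point"],.175).round(4))
print(manip.state()["tcp_pos"])
E
```

```text
t: 16.4
tcp_pos: [0.5314, -0.0398, 0.1773]
tool_rot: [180.0, -0.0, -169.3]
force: [0.4, 0.8, 0.6]
opening: 0.0
wrist knob 0.73 [354.1 321.2] [ 0.5253 -0.0249  0.175 ]
wrist lens 0.83 [573.3 324.2] [0.5105 0.0603 0.175 ]
scene knob 0.67 [251.  171.4] [ 0.5172 -0.0293  0.175 ]
scene lens 0.64 [293.8 177.3] [0.5117 0.0586 0.175 ]
[ 0.53162607 -0.04018354  0.1772424 ]
```

The lens is now over the joint, with y' close to 0 and x' about +9 mm. Retreat, rise and measure the tilt.

```bash
python3 -m crank '[[[0,-1.2,0],0,0],[[0,-1.5,0],0,0],[[0,0,-4],0,0],[[0,0,-4.5],0,0],[[0,0,-3],0,0],[[0,0,0],0,0]]'
python3 - <<'E'
from h import *
from scipy.optimize import least_squares
obs=[]
for n in("side","scene","wrist"):
  c,im=snap(n,"z8"+n)
  for q in("tab","lens","knob"):
    for d in manip.spot_point(n,q)[:1]:
        print(n,q,round(d["conf"],2),np.round(d["point"],1))
        if d["conf"]>.6: obs.append((c,q,np.array(d["point"]),n))
def model(p,q):
    L=np.array([p[0],p[1],.175]);e=np.array([np.cos(p[2]),np.sin(p[2]),0]);n=np.array([-e[1],e[0],0]);z=np.array([0,0,1])
    if q=="lens": return L
    if q=="knob": return L+.088*n
    return L+e*(.076*np.cos(p[3])-.004*np.sin(p[3]))+z*(.076*np.sin(p[3])+.004*np.cos(p[3]))
f=lambda p:np.concatenate([proj(c,model(p,q))-u for c,q,u,_ in obs])
r=least_squares(f,[.511,.06,np.radians(-169),.8],loss="soft_l1",x_scale=[.01,.01,.1,.1])
print(r.x.round(4),np.degrees(r.x[2:]).round(1),r.fun.round(1)); print("tab",model(r.x,"tab").round(4),manip.state()["tcp_pos"],manip.state()["tool_rot"])
E
```

```text
t: 17.3
tcp_pos: [0.5401, -0.0691, 0.2988]
tool_rot: [-179.7, 0.6, -169.3]
force: [0.5, -0.3, 0.1]
opening: 0.0003
side tab 0.9 [292.  252.4]
side lens 0.7 [315.6 259.4]
side knob 0.77 [346.9 285.9]
scene tab 0.9 [294.7 138.1]
scene lens 0.94 [293.8 177.4]
scene knob 0.83 [250.8 173.3]
wrist tab 0.85 [585.6 188.7]
wrist lens 0.92 [509.2 233.7]
wrist knob 0.64 [377.9 238.1]
[ 0.5095  0.0603 -2.9365  0.9081] [-168.2   52. ] [ 3.7 -1.8 -3.   1.5 -1.3  0.1  1.7 -0.6  1.2 -0.6 -0.1  1.4 -3.1 -0.1
  0.8  1.4 -0.  -0.6]
tab [0.4669 0.0515 0.2374] [ 0.53649733 -0.06668208  0.29180183] [ 1.79977957e+02 -4.22793542e-02 -1.69265528e+02]
```

The fit agrees across all three cameras: lens (0.5095, 0.0603) and tilt 0.91 rad. I'll move above the tab and check before pressing.

```bash
python3 -m crank '[[[1.7,4.3,0],0,0],[[1.7,4.3,0],0,0],[[1.7,4.3,0],0,0],[[0,0,1.4],0,0],[[0,0,0],0,0],[[0,0,0],0,0]]'
python3 - <<'E'
from h import *
c,im=snap("scene"); c2,im2=snap("side")
cv2.imwrite("pics/b9.png",np.hstack([cv2.resize(im[70:220,210:360],(400,400)),cv2.resize(im2[160:310,220:370],(400,400))])[...,::-1])
E
```

```text
t: 18.5
tcp_pos: [0.4627, 0.05, 0.278]
tool_rot: [-180.0, -0.0, -169.3]
force: [0.3, -0.8, -0.0]
opening: 0.0
```

View pics/b9.png

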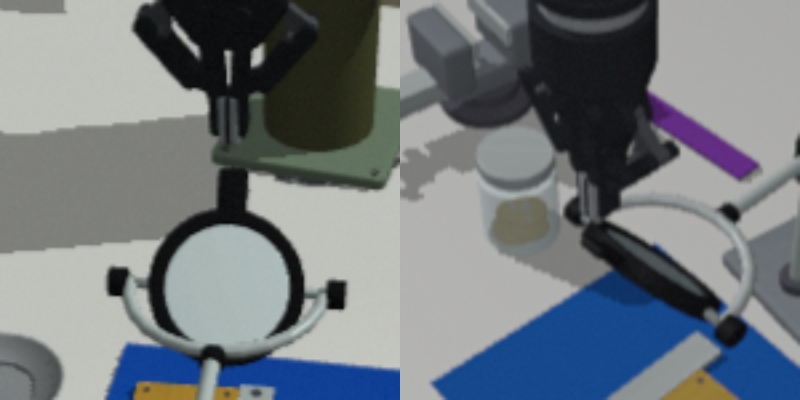

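The fingertips are directly above the tab end (scene half (228,150) over (232,175); side half (590,215)). Press down along the tab's arc.

```bash
python3 -m crank '[[[0,0,1.7],0,0],[[0,0,0.6],0,0],[[0.7,0,0.6],0,0],[[0.7,0,0.6],0,0],[[0.5,0,0.7],0,0],[[0.5,0,0.7],0,0],[[0.4,0,0.8],0,0],[[0.4,0,0.8],0,0],[[0,0,0],0,0]]'
cat >> h.py <<'E'
from scipy.optimize import least_squares
def model(p,q):
    L=np.array([p[0],p[1],.175]);e=np.array([np.cos(p[2]),np.sin(p[2]),0]);n=np.array([-e[1],e[0],0]);z=np.array([0,0,1])
    if q=="lens": return L
    if q=="knob": return L+.088*n
    return L+e*(.076*np.cos(p[3])-.004*np.sin(p[3]))+z*(.076*np.sin(p[3])+.004*np.cos(p[3]))
def fit(ns=("side","scene","wrist")):
    obs=[]
    for n in ns:
        c,im=snap(n)
        for q in("tab","lens","knob"):
            for d in manip.spot_point(n,q)[:1]:
                if d["conf"]>.5: obs.append((c,q,np.array(d["point"]),n))
    f=lambda p:np.concatenate([proj(c,model(p,q))-u for c,q,u,_ in obs])
    r=least_squares(f,[.511,.06,np.radians(-169),.3],loss="soft_l1",x_scale=[.01,.01,.1,.1])
    print([(n[:2],q[0]) for _,q,_,n in obs],r.x.round(4),np.degrees(r.x[2]).round(1),r.fun.round(1)); return r.x
E
python3 -c "
from h import *
fit()"
```

```text
t: 19.5
tcp_pos: [0.4297, 0.0448, 0.2116]
tool_rot: [179.9, -0.1, -169.3]
force: [-0.2, 0.4, -0.7]
opening: 0.0004
[('si', 'l'), ('si', 'k'), ('sc', 't'), ('sc', 'l'), ('sc', 'k'), ('wr', 'l')] [ 0.5109  0.0601 -2.957   0.34  ] -169.4 [-0.4  0.7  0.7  1.2  0.9 -0.1  2.2  0.2  0.1  2.  -0.2  0.1]
```

```bash
python3 -m crank '[[[0.2,0,0.6],0,0],[[0.1,0,0.6],0,0],[[0.1,0,0.6],0,0],[[0,0,0.6],0,0],[[0,0,0],0,0],[[0,0,0],0,0]]'
python3 -c "
from h import *
fit()"
```

```text
t: 20.7
tcp_pos: [0.4266, 0.0439, 0.1887]
tool_rot: [180.0, -0.1, -169.3]
force: [0.0, -0.1, 0.5]
opening: 0.0001
[('si', 't'), ('si', 'l'), ('si', 'k'), ('sc', 't'), ('sc', 'l'), ('sc', 'k'), ('wr', 't'), ('wr', 'l'), ('wr', 'k')] [ 0.4369  0.0979 -1.9915 -6.4866] -114.1 [  -7.3   16.   -43.1    3.5  -33.6  -28.5   -0.9   -1.1   28.5  -18.2
   44.1    5.7  220.1    0.7 -128.7   -0.9   -1.   178.9]
```

```bash
python3 -m crank '[[[0,0,0.15],0,0],[[0,0,0],0,0]]'; python3 -m crank '[[[0,0,-3],0,0],[[0,0,-4.5],0,0],[[2,3,-4],0,0],[[0,4.5,0],0,0],[[0,0,0],0,0],[[0,0,0],0,0]]'
python3 - <<'E'
from h import *
p=fit(("side","scene")); 
for d in [*tracexy("side","plate",.009,(.508,.016),None,.08),*tracexy("side","straightedge",.009,(.503,.08),None,.08)]: print(d)
for n in("scene","side"):
  for q in("saucer","movement_ring","jar"):
    c,_=snap(n)
    for d in manip.spot_point(n,q)[:1]: print(n,q,np.round(d["point"],1),ray(c,d["point"],0).round(3))
c,im=snap("side"); c2,im2=snap("scene")
cv2.imwrite("pics/f10.png",np.hstack([cv2.resize(im[220:370,230:380],(400,400)),cv2.resize(im2[110:260,210:360],(400,400))])[...,::-1])
E
```

```text
t: 21.5
tcp_pos: [0.427, 0.0438, 0.1876]
tool_rot: [180.0, -0.0, -169.3]
force: [0.2, 0.2, 0.7]
opening: -0.0001
t: 22.1
tcp_pos: [0.395, 0.1126, 0.2999]
tool_rot: [-180.0, 0.0, -169.1]
force: [-0.6, -0.2, 0.3]
opening: -0.0002
[('si', 't'), ('si', 'l'), ('si', 'k'), ('sc', 't'), ('sc', 'l'), ('sc', 'k')] [ 0.5082  0.0558 -2.9772  0.1051] -170.6 [-0.1 -0.1  1.9  3.   0.3 -1.1  0.3  0.1  0.6 -1.1  0.1 -0.5]
(0.58, array([510.5,  10.4, 133.7,  94.2,   9.9]), array([508.4,   8.2]))
(0.82, array([509.8,  71.4, 162.3,  33.3,  10.1]), array([506.3,  70.8]))
scene saucer [207.2 217.6] [ 0.499 -0.162  0.   ]
scene movement_ring [204.7 254.7] [ 0.609 -0.117  0.   ]
scene jar [404.2 265.1] [0.521 0.301 0.   ]
side saucer [373.4 392.8] [ 0.508 -0.163  0.   ]
side movement_ring [397.7 345.4] [ 0.616 -0.106  0.   ]
side jar [310.7 308.8] [0.514 0.073 0.   ]
```

The viewer limit is reached, so I go on with numbers. Check the tilt more carefully: repeated fits, plus the outline of the lens head against projected discs.

```bash
python3 - <<'E'
from h import *
P=[fit(("side","scene")) for _ in range(3)]; fit()
p=np.mean(P,0); print("mean",p.round(4))
for n in("side","scene","wrist"):
    c,im=snap(n)
    for q in ("lens",):
      for d in manip.trace(n,q)[:1]:
        m=np.array(d["region"]).astype(np.uint8)
        m2=cv2.morphologyEx(m,cv2.MORPH_OPEN,cv2.getStructuringElement(cv2.MORPH_ELLIPSE,(19,19)))
        k=max(cv2.findContours(m2,0,1)[0],key=cv2.contourArea); el=cv2.fitEllipse(k)
        print(n,q,round(d["conf"],2),d["bbox"],m.sum(),m2.sum(),np.round(el[1],1),np.round(el[2],1))
    for t in(-.1,-.05,0,.05,.1,.15):
        a=np.linspace(0,2*np.pi,60);e=np.array([np.cos(p[2]),np.sin(p[2]),0]);nn=np.array([-e[1],e[0],0]);u=e*np.cos(t)+np.array([0,0,1])*np.sin(t);w=-e*np.sin(t)+np.array([0,0,1])*np.cos(t)
        L=np.array([p[0],p[1],.175])
        for r,hs in((.047,(.004,)),(.058,(-.008,.008))):
            pts=np.array([proj(c,L+r*(np.cos(x)*u+np.sin(x)*nn)+h*w) for x in a for h in hs],np.float32)
            h=cv2.convexHull(pts); el=cv2.fitEllipse(h); print("   ",t,r,np.round(el[1],1),np.round(el[2],1),round(cv2.contourArea(h)))
E
```

```text
[('si', 't'), ('si', 'l'), ('si', 'k'), ('sc', 't'), ('sc', 'l'), ('sc', 'k')] [ 0.5125  0.0566 -3.0088 -0.0204] -172.4 [-2.  -0.1  1.2  0.4  3.2 -0.8  1.   0.   1.1 -2.4 -1.9 -0.3]
[('si', 't'), ('si', 'l'), ('si', 'k'), ('sc', 't'), ('sc', 'l'), ('sc', 'k')] [ 0.5118  0.0597 -2.9767  0.0066] -170.6 [-0.4 -1.9 -0.9  1.4  0.4  0.5 -0.9  1.6 -0.4 -0.1  0.9  0.6]
[('si', 't'), ('si', 'l'), ('si', 'k'), ('sc', 't'), ('sc', 'l'), ('sc', 'k')] [ 0.5092  0.0612 -2.9391  0.0178] -168.4 [ 0.5 -1.2 -1.5  1.8 61.1  5.6 -1.2  1.1  6.   0.8  1.5 -1.4]
[('si', 't'), ('si', 'l'), ('si', 'k'), ('sc', 't'), ('sc', 'l'), ('sc', 'k'), ('wr', 't'), ('wr', 'l'), ('wr', 'k')] [ 0.5107  0.0612 -2.9718  0.0067] -170.3 [ 1.   0.4 -1.4 -1.4 -1.5 -0.4  2.  -0.2  2.   2.2 -1.5  3.1 -1.2 -0.3
  2.9  3.8 -3.  -1.3]
mean [ 5.1120e-01  5.9100e-02 -2.9749e+00  1.4000e-03]
side lens 0.96 [292.2, 243.8, 47.6, 33.0] 1206 1195 [32.6 44.6] 90.7
    -0.1 0.047 [37.9 48.2] 83.6 1433
    -0.1 0.058 [52.1 60.6] 83.5 2473
    -0.05 0.047 [37.  48.2] 87.1 1396
    -0.05 0.058 [51.1 60.7] 87.1 2431
    0 0.047 [35.9 48.2] 90.4
[... 615 characters left out ...]
2152
    0.1 0.047 [33.1 47.9] 87.2 1242
    0.1 0.058 [47.1 60.7] 87.4 2236
    0.15 0.047 [34.8 47.9] 86.5 1306
    0.15 0.058 [48.9 60.5] 86.8 2314
wrist lens 0.69 [160.7, 308.7, 118.2, 78.7] 5621 5584 [ 65.3 120.3] 80.9
    -0.1 0.047 [110.4 124. ] 104.0 10732
    -0.1 0.058 [146.4 155.5] 94.4 17828
    -0.05 0.047 [106.9 124.2] 103.3 10404
    -0.05 0.058 [143.2 155.8] 96.7 17472
    0 0.047 [103.1 124.4] 102.5 10050
    0 0.058 [139.7 156.2] 97.7 17078
    0.05 0.047 [ 99.1 124.5] 101.8 9671
    0.05 0.058 [135.8 156.7] 98.2 16649
    0.1 0.047 [ 94.8 124.7] 101.1 9268
    0.1 0.058 [131.7 157.2] 98.3 16182
    0.15 0.047 [ 90.4 124.8] 100.4 8841
    0.15 0.058 [127.2 157.8] 98.2 15678
```

Repeated fits, the outline aspect ratios (side 0.73, scene 0.59; 0.75 and 0.62 expected when level) and the fingertip height all say the head is level. Handing in.

```bash
python3 -c "
from bench import manip
s=manip.state();print(s['t'],s['force']);print(manip.job_done())"
```

```text
25.5 [0.06911175 0.23477328 1.89908136]
the job is handed in; nothing more can be done
None
```

The straightedge is flush along the plate edge, the lens is centred over the middle of the joint, and the head is level. I handed the job in at about 25.5 s; it gave no verdict. I slid the bar across with the closed fingers until the force rose to about 6 N, swung the magnifier round by its outer knob, and pressed the tab down to level. The fingers stayed off the glass.

**Last checks**
- **Straightedge:** its centre is about 60 mm from the plate's origin, the angle is within about 0.2°, and it sits about 10 mm along from the middle. A close wrist view right after the push showed no gap.
- **Plate:** it moved about 1–3 mm.
- **Lens:** across the joint it is within about 1 mm (an early outlier fit said 4 mm). Along the joint it is about 9 mm from the middle.
- **Tilt:** about 0.00 rad over several fits, and the fingertip height agreed.
- **Bystanders:** saucer, ring and jar are within about 7 mm of their first readings, which is detection noise.

**Readings that disagreed**
- The first tilt fit after pressing gave 0.105 rad, over the 0.08 limit. Four repeats gave -0.02 to 0.02, and the lens outline agreed with level, so I took the first as noise.
- One earlier three-camera fit, taken while the finger was still on the tab, diverged because of a bad wrist detection.
- The last side-view jar detection landed on the mat; I relied on the scene camera for the jar.
- I could not view a last picture because the limit of 12 was reached, so the final checks are numeric only.

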